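# Put the couscous steamer together

### The job

Put the steamer together: lower the perforated tier upright into the open tapered pot until it just sits in there, without dropping it or jamming it tight, and let go of it. Then gently set the knobbed lid on the tier so that it lies level and closed on the rim. Leave the pot where it stands and do not disturb the harissa dish, the coffee cup or the spice jar.

Things in the scene. Friction and masses are not known exactly. Their poses are not given: they have to be found in the camera images.
- pot: Loose round steel pot, 0.9 kg, upright, open, 100 mm high, outer diameter 140 mm at the rim tapering to 104 mm at the foot; wall 4 mm: the mouth is 132 mm wide inside and narrows 0.36 mm per mm of depth. Short loop handles at its +y and -y sides reach 90 mm from the axis, 84 mm up. Origin: centre of the underside; z up.
- tier: Loose perforated steel steamer tier, 0.4 kg, upright, 100 mm high, same taper as the pot: outer diameter 116 mm at the foot, 152 mm at the rim. Perforated floor 45 mm up, open above it, 145 mm wide inside at the rim. In the pot it rests, cone on cone, with its foot about 55 mm above the pot's underside (rim 55 mm above the pot's rim); pushed harder it wedges. Origin: centre of the foot's underside; z up.
- tier_grip (a point): Middle of the tier's straight grip bar, 79 mm above its foot, on its axis. The bar crosses the open top along the tier's x axis: 12 mm thick (along y), 18 mm tall (70 to 88 mm above the foot, top 12 mm below the rim), with 34 mm of height above the perforated floor to its middle; the opening there is 137 mm wide.
- lid: Loose round steel lid, 0.25 kg, lying right way up. Below: a tapered plug 8 mm deep (130 mm wide at the bottom, 137 mm at the top); then a flange 164 mm wide that rests on the tier's rim; low dome up to 17 mm; knob. Origin: centre of the plug's underside, 92 mm above the tier's origin when closed; z up.
- lid_knob (a point): Point on the lid's axis 45 mm above its origin, in the lid's upright cylindrical black knob: 26 mm diameter, from 17 to 55 mm above the origin.
- harissa_dish: Small ceramic dish, 90 mm wide, 40 mm high; bystander. Origin: centre of the underside.
- coffee_cup: White mug, 72 mm wide, 65 mm high, handle at its +y side; bystander. Origin: centre of the underside.
- spice_jar: Jar with a steel cap, 56 mm wide, 85 mm high; bystander. Origin: centre of the underside.
Mind the look-alikes: they are no part of the job. What is shaped like the tier but purple or yellow is not meant.

How it is judged:
By the outcome, as a careful person would: the job done as asked, in the order asked, and still so for the second after the job is handed in, with the robot touching nothing.
It also fails if it takes over 58 s, if anything falls off the work surface, if the arm or the gripper's body presses on something with over 40 N, if the wrist force passes 120 N, or if a joint passes its speed limit or range.

### The arm

A 6-joint arm with a two-finger parallel gripper is mounted at the origin on the work surface. World frame = base frame: x ahead of the robot, y to its left, z up, the work surface at z = 0. Lengths are in m, angles in degrees, forces in N, time in s.
With the tool pointing down it reaches from about 0.35 to 0.875 m from the base axis. Payload 4.2 kg.
Tool frame: the origin (TCP) lies midway between the tips of the shut fingers; the grasp point (between the pads) lies 19 mm behind it; z points along the fingers, y is the line along which they close (so a half turn about z gives the same grasp; the last joint's range is limited). The gripper opens to 87 mm and grips with 3 to 60 N. Pads are 19 mm wide; open, the fingers measure 117 mm over their backs; the gripper's body (75 mm by 190 mm) begins 51 mm behind the grasp point.
Start: joints at [14.817, 22.042, 0.453, 0, -68.411, -14.817], TCP at [0.625, 0, 0.223] pointing down, gripper open.
Joint ranges: [-179.83, 179.83], [-69.29, 118.12], [-61.27, 80.66], [-181.25, 117.63], [-171.15, -9.14], [-177.46, 177.46]. Speed limits (degrees/s): [159.86, 159.86, 180, 180, 180, 180].

### API

Orientations are given as a 3x3 rotation matrix whose columns are the frame's x, y, z axes.
In Python, from station import sense, capture, finish_job, silhouettes, landmark_of gives the robot as it stands.
- The arm moves only by the tool step_arm, never from a script. Its arguments are lists of equal length, an entry for each row: "linear": the shift along the tool's x, y, z in mm, a list of three; "delta_rot": the turn, a rotation vector about the tool's x, y, z in rad, a list of three; "grip": the finger opening in mm, from 0 to 87. A call has 1 to 10 rows; each row shifts and turns the commanded pose from where the row before left it, along the tool's axes as they then stand; what a row does not reach is not made up. A row lasts 1/8 s, in which the tool goes at most 62.5 mm and 10.7 degrees, less where a joint would pass 70% of its speed; a pose out of reach is approached as far as the arm can. A call with a gripper value outside its range is refused whole. The fingers move at their own pace and stop on an object; the grip force is fixed at half the most. Time passes only in rows, so rows that do not move let the fingers close. It gives the time, the measured TCP pose, the force, the opening and the grip force at its end, in the units of the state.
- sense(): the state, without advancing time (a new reading comes with each control period).
- capture(name): name is "scene" or "side" or "wrist"; returns a dict with "img" (384x512x3 uint8, red, green, blue), "fx", "fy", "cx", "cy" (pixels), "k1" (the pictures are not rectified: a ray, as slopes to the right and down, at radius r is drawn at 1 + k1 r^2 times it, then the intrinsics apply), "world_to_cam" (4x4, takes a point from world to camera coordinates); the wrist camera has in their place "mount" (4x4, takes a point from camera to tool coordinates, whose origin is the TCP and whose axes are the flange's). Camera axes: x right, y up, looking along -z (the intrinsics and any distortion apply to the point x, -y, -z); pixel columns grow to the right and rows downward; lengths in m; the calibration is good to about 2 mm. A picture is of the moment at which its call begins: read the wrist's pose just before it. There is no depth.
- finish_job(): hands the job in; it is judged then, once.
Trained networks look in the newest picture that a camera, given by its name, has taken for a name from the list of things; names that differ only in an ending like _2 or _b are one class to them, and where a whole thing is asked for, a point or a joint stands for the part that bears it (a point fixed in the world has none). Each returns a list of dicts, best first, with "score" (0 to 1); they miss things now and then, are a little off and sometimes report something else, mostly with a low value. They report only what shows in the picture. A call takes as long as a camera call. They do not tell look-alikes from the thing itself.
- silhouettes(camera, label): "mask" (384x512 bool, what is visible of it) and "point" ([column, row] in pixels, amid what is visible of it).
- landmark_of(camera, label): "point" ([column, row] in pixels: a listed point, or the origin of a listed thing).
The state is a dict: "time_s": time; "joints": joint angles; "joint_velocities": joint speeds; "effort": joint torques, N m; "tcp_pos": TCP position; "ee_rot": TCP orientation; "wrist_force": force on the tool from outside, world axes, zero at the start; "moment": the same for the moment, N m; "gripper_width": opening from 0.0 (shut) to 1.0 (fully open); "gripper_force": force on a finger pad.
Only numpy, scipy, OpenCV 4.12 (cv2) and the standard library are available. Lean on these libraries where they do the work, as an engineer would, in place of code of your own. Each camera call takes 0.05 s, during which the arm holds its last target. There are 200 camera calls.

## Working session

There is one attempt and no reset: what is moved stays moved. The work goes in short steps, Python scripts to look and compute and a tool call to move; the robot and the scene stay as the last step left them, time stands still between calls to the robot, and variables do not carry over. Pictures are saved under pics/ and viewed, at most 10 in all, crops included, and the job is handed in when it is done.

Besides the shell and the picture viewer there is one more tool, called after "Call:" as a command line: name --argument value ..., lists and objects as JSON in quotes. step_arm: Moves the arm, as the interface text tells. Its arguments: {"type":"object","properties":{"linear":{"type":"array"},"delta_rot":{"type":"array"},"grip":{"type":"array"}},"required":["linear","delta_rot","grip"]}

```bash
mkdir -p pics; ls; python3 - <<'E'
from station import *
import cv2,numpy as np
s=sense();print(s['time_s'],s['tcp_pos'],s['ee_rot'])
a=capture("scene");b=capture("side")
for n,c in(("scene",a),("side",b)):
    print(n,c['fx'],c['fy'],c['cx'],c['cy'],c['k1'],np.array(c['world_to_cam']).round(3).tolist())
    for l in ["pot","tier","tier_grip","lid","lid_knob","harissa_dish","coffee_cup","spice_jar"]:
        print(l,[(round(d['score'],2),np.round(d['point']).tolist()) for d in landmark_of(n,l)])
cv2.imwrite("pics/a.png",np.vstack([a['img'],b['img']])[:,:,::-1][:, :] if 0 else cv2.resize(np.hstack([a['img'],b['img']])[:,:,::-1],(800,300)))
cv2.imwrite("pics/scene.png",a['img'][:,:,::-1]);cv2.imwrite("pics/side.png",b['img'][:,:,::-1])
E
```

```text
pics
0.0 [6.24380883e-01 4.00734835e-05 2.21451402e-01] [[-1.81844879e-04 -9.99997580e-01 -2.19254664e-03]
 [-9.99999980e-01  1.82017875e-04 -7.87024115e-05]
 [ 7.91013037e-05  2.19253229e-03 -9.99997593e-01]]
scene 373.27631471018054 373.27631471018054 258.25387548192856 189.72280546071246 0.010959548605741144 [[0.541, 0.841, 0.008, -0.455], [-0.442, 0.276, 0.854, 0.096], [0.716, -0.465, 0.521, -1.441], [0.0, 0.0, 0.0, 1.0]]
pot [(0.59, [95.0, 264.0])]
tier [(0.92, [273.0, 200.0]), (0.84, [360.0, 160.0]), (0.65, [248.0, 166.0])]
tier_grip [(0.92, [360.0, 140.0]), (0.9, [273.0, 180.0]), (0.73, [247.0, 153.0])]
lid [(0.7, [232.0, 262.0])]
lid_knob [(0.66, [229.0, 244.0])]
harissa_dish [(0.95, [183.0, 215.0])]
coffee_cup [(0.59, [300.0, 248.0])]
spice_jar [(0.81, [144.0, 316.0])]
side 448.79954853165026 448.79954853165026 248.4458731084343 186.61144271057728 -0.043605699740725506 [[0.852, -0.523, 0.004, -0.304], [0.363, 0.597, 0.715, -0.389], [-0.377, -0.608, 0.699, -1.187], [0.0, 0.0, 0.0, 1.0]]
pot [(0.8, [343.0, 327.0])]
tier [(0.89, [170.0, 216.0]), (0.74, [240.0, 202.0]), (0.59, [161.0, 132.0])]
tier_grip [(0.7, [236.0, 185.0]), (0.59, [160.0, 117.0])]
lid [(0.87, [324.0, 228.0])]
lid_knob [(0.55, [322.0, 221.0]), (0.52, [234.0, 181.0])]
harissa_dish [(0.65, [303.0, 185.0])]
coffee_cup [(0.75, [303.0, 186.0])]
spice_jar [(0.62, [386.0, 271.0]), (0.48, [260.0, 268.0])]
```

View pics/scene.png

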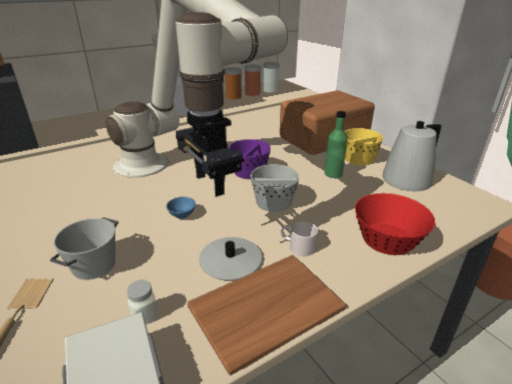

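View pics/side.png

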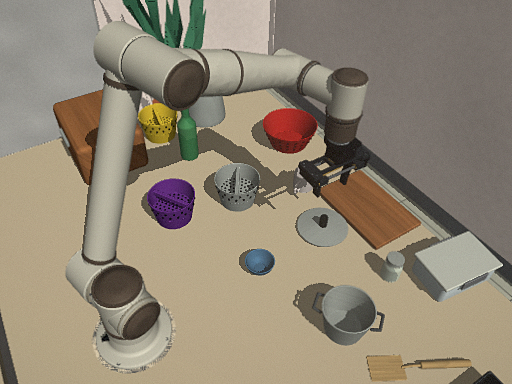

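The scene view shows the steel tier at about (274,188), the lid at (231,257) and the pot at (88,248). The side view has them at (238,187), (322,227) and (349,315). The purple and yellow tiers are the look-alikes.

```bash
cat > h.py <<'E'
from station import *
import cv2,numpy as np
from scipy.optimize import minimize
def W2C(c,s=None):
    if 'world_to_cam' in c: return np.array(c['world_to_cam'])
    T=np.eye(4);T[:3,:3]=s['ee_rot'];T[:3,3]=s['tcp_pos']
    return np.linalg.inv(T@np.array(c['mount']))
def proj(c,M,P):
    p=np.atleast_2d(P)@M[:3,:3].T+M[:3,3]
    u=np.c_[p[:,0]/-p[:,2],p[:,1]/p[:,2]]
    u=u*(1+c['k1']*(u**2).sum(1,keepdims=True))
    return u*[c['fx'],c['fy']]+[c['cx'],c['cy']]
A=np.linspace(0,2*np.pi,72,endpoint=False)
def ring(r,z): return np.c_[r*np.cos(A),r*np.sin(A),z+0*A]
MOD=dict(tier=[np.r_[ring(.058,0),ring(.076,.1)]],pot=[np.r_[ring(.052,0),ring(.07,.1)]],
 lid=[np.r_[ring(.082,.008),ring(.082,.0095),ring(.03,.017)],np.r_[ring(.013,.017),ring(.013,.055)]],
 harissa_dish=[np.r_[ring(.03,0),ring(.045,.04)]],coffee_cup=[np.r_[ring(.036,0),ring(.036,.065)]],spice_jar=[np.r_[ring(.028,0),ring(.028,.085)]])
def sil(c,M,name,x,y,z=0):
    m=np.zeros((384*4,512*4),np.uint8)
    for P in MOD[name]:
        h=cv2.convexHull((proj(c,M,P+[x,y,z])*4+1.5).round().astype(np.int32));cv2.fillConvexPoly(m,h,1)
    return m
def fit(views,name,x0,z=0):
    # views: (cap, M, mask)
    big=[(c,M,cv2.resize(m.astype(np.uint8),None,fx=4,fy=4,interpolation=0)) for c,M,m in views]
    def cost(p):
        t=0
        for c,M,m in big:
            s=sil(c,M,name,p[0],p[1],z);t+=1-(s&m).sum()/(s|m).sum()
        return t/len(big)
    r=minimize(cost,x0,method='Nelder-Mead',options=dict(initial_simplex=np.array(x0)+[[0,0],[.02,0],[0,.02]],xatol=1e-4,fatol=1e-5))
    return r.x,r.fun
def tri(obs):
    # obs: (cap,M,pixel)
    f=lambda X:np.concatenate([(proj(c,M,X)[0]-p) for c,M,p in obs])
    from scipy.optimize import least_squares
    r=least_squares(f,[.5,0,.05]);return r.x,np.abs(r.fun).max()
E
python3 - <<'E'
from h import *
C={n:capture(n) for n in("scene","side")}
seed=dict(tier=[(274,188),(238,187)],lid=[(231,257),(322,227)],pot=[(88,248),(349,315)],harissa_dish=[(181,208),(260,262)],coffee_cup=[(303,238),(300,182)],spice_jar=[(141,300),(394,266)])
for n,px in seed.items():
    V=[];x0,e=tri([(C[c],W2C(C[c]),p) for c,p in zip(C,px)])
    for c,p in zip(C,px):
        for d in silhouettes(c,n):
            m=d['mask']
            if np.hypot(*(np.array(d['point'])-p))<25:
                m=m.astype(np.uint8)
                if n in('tier','pot'):
                    k=cv2.getStructuringElement(2,(13,13));m=cv2.morphologyEx(m,cv2.MORPH_CLOSE,k)
                    if n=='pot':m=cv2.morphologyEx(m,cv2.MORPH_OPEN,k)
                V.append((C[c],W2C(C[c]),m));break
    print(n,len(V),'tri',x0.round(3),round(e,1))
    if V:
        print('  fit',*fit(V,n,x0[:2]))
        for v in V: print('   single',*fit([v],n,x0[:2]))
# bar picture
s=cv2.resize(C['scene']['img'][155:225,235:315,::-1],None,fx=5,fy=5,interpolation=2)
t=cv2.resize(C['side']['img'][155:225,200:280,::-1],None,fx=5,fy=5,interpolation=2)
cv2.imwrite('pics/bar.png',np.hstack([s,t]))
E
```

```text
tier 2 tri [0.49  0.285 0.055] 0.1
  fit [0.48690398 0.28713092] 0.03263150332912873
   single [0.48483479 0.28933403] 0.0313595832080954
   single [0.48689108 0.2865635 ] 0.023948946316490805
lid 2 tri [0.654 0.033 0.006] 0.7
  fit [0.65377375 0.03165974] 0.037313352706215885
   single [0.65219475 0.03262019] 0.03119011821585449
   single [0.65484493 0.03095489] 0.03024076299771261
pot 2 tri [ 0.492 -0.279  0.062] 0.2
  fit [ 0.48400822 -0.27716994] 0.09108239741156576
   single [ 0.48322287 -0.2763209 ] 0.06735791841925076
   single [ 0.48445072 -0.27726256] 0.11371856516743972
harissa_dish 2 tri [0.399 0.003 0.028] 0.2
  fit [0.39656406 0.0048826 ] 0.12561334784453038
   single [0.39150079 0.00657368] 0.145733139469858
   single [0.39736021 0.00401458] 0.09527770076702713
coffee_cup 2 tri [0.709 0.229 0.021] 1.0
  fit [0.71770878 0.22321617] 0.29228743743105307
   single [0.71807453 0.22381659] 0.13082552317370655
   single [0.71179838 0.21883163] 0.4382156488549618
spice_jar 2 tri [ 0.713 -0.219  0.048] 0.8
  fit [ 0.71146427 -0.21748519] 0.1887916503239639
   single [ 0.71198419 -0.21767138] 0.21117756238399665
   single [ 0.71256155 -0.21614455] 0.16382320662476302
```

View pics/bar.png

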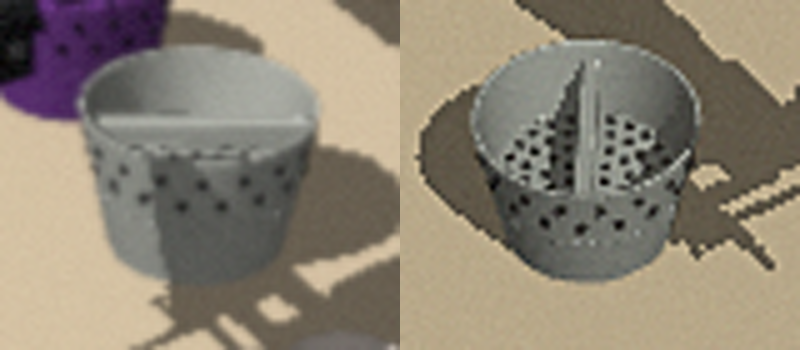

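The crops show the grip bar's top edge running from (255,178.6) to (296.6,179.4) in the scene view and from (238,167) to (237,194) in the side view.

```bash
python3 - <<'E'
from h import *
from scipy.optimize import least_squares
C={n:capture(n) for n in("scene","side")}
P={n:W2C(C[n]) for n in C}
def onplane(n,px,z):
    r=least_squares(lambda q:proj(C[n],P[n],[*q,z])[0]-px,[.5,.2]);return r.x
for n,a,b in(("scene",(255,178.6),(296.6,179.4)),("side",(238,167),(237,194))):
    p,q=onplane(n,a,.088),onplane(n,b,.088);d=q-p
    print(n,p,q,np.hypot(*d),np.degrees(np.arctan2(d[1],d[0]))%180)
for nm,a,b in(("bottle",(335,175),(189,158)),("bottletop",(341,115),(185,112)),("purple",(249,150),(172,185)),("greybox",(110,350),(455,265)),("board",(268,300),(372,205))):
    print(nm,tri([("scene",a),("side",b)] and [(C['scene'],P['scene'],a),(C['side'],P['side'],b)]))
print(np.array(capture('wrist')['mount']).round(3), sense()['gripper_width'])
E
```

```text
scene [0.45546154 0.23464401] [0.52915823 0.34309024] 0.13111745302144293 55.80119046260415
side [0.52356281 0.34067793] [0.4549047  0.23074251] 0.12961378715725314 58.01393377065294
bottle (array([ 0.44856096,  0.59009563, -0.0128845 ]), np.float64(1.6724830980203933))
bottletop (array([0.44815068, 0.57707125, 0.21769362]), np.float64(4.140541044543539))
purple (array([0.2823432 , 0.33322838, 0.10982212]), np.float64(4.586336696786816))
greybox (array([ 0.83438741, -0.31033567,  0.0877215 ]), np.float64(4.383273332740259))
board (array([0.84589226, 0.01773485, 0.02835884]), np.float64(2.918000846446489))
[[-0.     0.962  0.274  0.076]
 [ 1.    -0.     0.002  0.001]
 [ 0.002  0.274 -0.962 -0.163]
 [ 0.     0.     0.     1.   ]] 1.0003336387818604
```

Call:
step_arm --linear '[[-15,7,0],[-33,16,0],[-33,16,0],[-33,16,0],[-33,16,0],[-33,16,0],[-33,16,0],[-33,16,0],[-26,12,0],[-15,5,0]]' --delta_rot '[[0,0,0],[0,0,0],[0,0,0],[0,0,0],[0,0,0],[0,0,0],[0,0,0],[0,0,0],[0,0,0],[0,0,0]]' --grip '[87,87,87,87,87,87,87,87,87,87]'

```text
time_s: 3.0
tcp_pos: [0.4878, 0.2886, 0.2227]
ee_rot: [[0.002, -1.0, 0.0], [-1.0, -0.002, 0.0], [-0.0, -0.0, -1.0]]
wrist_force: [0.6, -0.3, -0.2]
gripper_width: 1.002
gripper_force: 0.0
```

Call:
step_arm --linear '[[0,0,0],[0,0,0],[0,0,0],[0,0,0],[0,0,0],[0,0,0]]' --delta_rot '[[0,0,0.14],[0,0,0.14],[0,0,0.14],[0,0,0.156],[0,0,0],[0,0,0]]' --grip '[87,87,87,87,87,87]'

```text
time_s: 3.75
tcp_pos: [0.489, 0.287, 0.2226]
ee_rot: [[-0.543, -0.84, 0.0], [-0.84, 0.543, -0.0], [0.0, -0.0, -1.0]]
wrist_force: [-0.6, -0.7, 0.2]
gripper_width: 0.997
gripper_force: 0.0
```

```bash
cat >> h.py <<'E'
def onplane(c,M,px,z,x0=(.5,.2)):
    from scipy.optimize import least_squares
    return least_squares(lambda q:proj(c,M,[*q,z])[0]-px,x0).x
E
python3 - <<'E'
from h import *
s=sense();c=capture('wrist');M=W2C(c,s)
print(s['time_s'],s['tcp_pos'],s['ee_rot'].round(4).tolist(),np.round(s['joints'],1),c['k1'],c['fx'])
for l in('tier','tier_grip'):
    for d in landmark_of('wrist',l): print(l,d['score'],d['point'],onplane(c,M,d['point'],0 if l=='tier' else .079))
im=c['img'].copy()
for z,r in((.1,.076),(.1,.0725),(.1,.0)):
    for p in proj(c,M,ring(r,z)+[.489,.2875,0]): cv2.circle(im,(int(p[0]),int(p[1])),1,(255,0,0),-1)
cv2.imwrite('pics/w1.png',np.hstack([c['img']])[:,:,::-1]);cv2.imwrite('pics/w1o.png',im[:,:,::-1])
E
```

```text
3.75 [0.48895654 0.28697653 0.22256477] [[-0.5429, -0.8398, 0.0], [-0.8398, 0.5429, -0.0], [0.0, -0.0, -1.0]] [ 46.8  16.4  -7.9   0.  -65.7 -79.7] 0.027460259559973388 334.6113895803199
tier 0.78 [255.3, 164.4] [0.48877691 0.28579338]
tier 0.58 [448.3, 87.1] [0.26636208 0.32833307]
tier_grip 0.9 [258.5, 176.8] [0.48413344 0.28443254]
tier_grip 0.75 [494.3, 83.8] [0.26992893 0.3255686 ]
```

View pics/w1o.png

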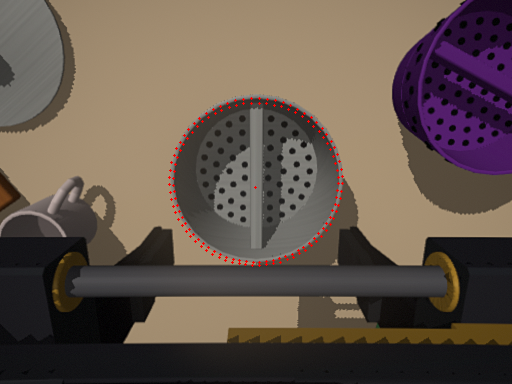

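The rim overlay matches within about 2 px. The bar runs from (257,108) to (256,248), which is along the tool's x axis. I'll refine with the wrist silhouette.

```bash
python3 - <<'E'
from h import *
s=sense();c=capture('wrist');M=W2C(c,s)
for d in silhouettes('wrist','tier'):
    if abs(d['point'][0]-256)<50:
        m=cv2.morphologyEx(d['mask'].astype(np.uint8),cv2.MORPH_CLOSE,np.ones((13,13)))
        x,e=fit([(c,M,m)],'tier',(.489,.287));R=np.array(s['ee_rot']);print(x,e,R.T@(np.r_[x,.06]-s['tcp_pos'])*1000)
for px in((257,108),(256,248)): print(onplane(c,M,px,.088))
g=cv2.cvtColor(c['img'],7)[[140,180,220],235:280];print(g)
E
```

```text
[0.48653231 0.28452851] 0.009466664129172964 [  3.39452001   0.70449358 162.52683898]
[0.45120166 0.23083802]
[0.52351486 0.34093243]
[[ 72  71  71  72  72  71  72  71  71  71  70  73  71  69  74 114 125 128
  128 129 127 125 123 121 122 123 119  92  60  70  71  72  70  71  71  70
   71  71  71  72  71  72  70  72  71]
 [127 126 124 124 124 125 126 104  78  59  65  98 108 127 124 112 123 128
  128 132 127 124 122 122 122 123 111  84  67  68  63  47  40  40  42  62
   71  70  71  71  69  69  71  69  69]
 [124 122 122 124 123  67  34  30  31  28  51 114 126 124 121 102 124 129
  130 131 127 123 122 120 123 126 106  75  67  70  70  64  34  30  32  31
   35  53  72  70  69  70  68  68  66]]
```

Call:
step_arm --linear '[[2,1,0],[0,0,10],[0,0,25],[0,0,25],[0,0,25],[0,0,25],[0,0,25],[0,0,18],[0,0,9],[0,0,0]]' --delta_rot '[[0,0,0],[0,0,0],[0,0,0],[0,0,0],[0,0,0],[0,0,0],[0,0,0],[0,0,0],[0,0,0],[0,0,0]]' --grip '[45,45,45,45,45,45,45,45,45,45]'

```text
time_s: 5.25
tcp_pos: [0.4868, 0.2856, 0.0599]
ee_rot: [[-0.545, -0.839, -0.001], [-0.839, 0.545, -0.001], [0.001, 0.0, -1.0]]
wrist_force: [0.6, 0.8, 0.8]
gripper_width: 0.522
gripper_force: 0.0
```

Call:
step_arm --linear '[[0,0,0],[0,0,0],[0,0,0],[0,0,0],[0,0,0],[0,0,0],[0,0,0],[0,0,0]]' --delta_rot '[[0,0,0],[0,0,0],[0,0,0],[0,0,0],[0,0,0],[0,0,0],[0,0,0],[0,0,0]]' --grip '[5,5,5,5,5,5,5,5]'

```text
time_s: 6.25
tcp_pos: [0.4872, 0.286, 0.0608]
ee_rot: [[-0.545, -0.839, 0.0], [-0.839, 0.545, 0.0], [-0.0, -0.0, -1.0]]
wrist_force: [0.3, -0.7, 2.7]
gripper_width: 0.137
gripper_force: 30.0
```

Call:
step_arm --linear '[[0,0,-3],[0,0,-7],[0,0,-15],[0,0,-22],[0,0,-25],[0,0,-25],[0,0,-25],[0,0,-22],[0,0,-8],[0,0,0]]' --delta_rot '[[0,0,0],[0,0,0],[0,0,0],[0,0,0],[0,0,0],[0,0,0],[0,0,0],[0,0,0],[0,0,0],[0,0,0]]' --grip '[5,5,5,5,5,5,5,5,5,5]'

```text
time_s: 7.5
tcp_pos: [0.4869, 0.2859, 0.213]
ee_rot: [[-0.545, -0.839, 0.0], [-0.839, 0.545, 0.001], [-0.001, 0.0, -1.0]]
wrist_force: [-0.1, -0.4, -4.0]
gripper_width: 0.132
gripper_force: 30.0
```

```bash
python3 - <<'E'
from h import *
from scipy.optimize import minimize
C={n:capture(n) for n in("scene","side")};V=[]
for c,p in(("scene",(88,248)),("side",(349,315))):
    for d in silhouettes(c,'pot'):
        if np.hypot(*(np.array(d['point'])-p))<30: V.append((C[c],W2C(C[c]),cv2.resize(d['mask'].astype(np.uint8),None,fx=4,fy=4,interpolation=0)));break
def cost(q,V):
    t=0;cs,sn=np.cos(q[2]),np.sin(q[2])
    for c,M,m in V:
        s=sil(c,M,'pot',q[0],q[1])
        for g in(1,-1):
            B=np.array([[x,g*y,z] for x in(-q[3],q[3]) for y in(.06,.09) for z in(.076,.084)])
            B=np.c_[cs*B[:,0]-sn*B[:,1],sn*B[:,0]+cs*B[:,1],B[:,2]]+[q[0],q[1],0]
            cv2.fillConvexPoly(s,cv2.convexHull((proj(c,M,B)*4+1.5).round().astype(np.int32)),1)
        t+=1-(s&m).sum()/(s|m).sum()
    return t/len(V)
for W in(V,V[:1],V[1:]):
    r=min((minimize(cost,[.484,-.277,a,.02],args=(W,),method='Nelder-Mead',options=dict(initial_simplex=np.array([.484,-.277,a,.02])+np.vstack([np.zeros(4),np.diag([.01,.01,.3,.01])]),maxiter=200)) for a in(-.5,.0,.5)),key=lambda r:r.fun)
    print(r.x,r.fun)
R=np.array(sense()['ee_rot']);print(R.T@(np.array([.484,-.277,.21])-sense()['tcp_pos'])*1000,sense()['wrist_force'],sense()['gripper_force'])
E
```

```text
[ 0.4840296  -0.27744004  0.64024811  0.02675449] 0.06320914415394718
[ 0.48188404 -0.27609848  0.60118293  0.02145399] 0.047831334683071214
[ 0.4844584  -0.27864241  0.63623882  0.02656377] 0.06291622132697527
[ 473.06321823 -304.33662069    2.2040585 ] [ 0.04373403  0.07321831 -3.24265987] 29.999804673716426
```

Call:
step_arm --linear '[[10,-6.4,0],[20,-12.9,0],[30,-19.3,0],[36,-23.2,0],[36,-23.2,0],[36,-23.2,0],[36,-23.2,0],[36,-23.2,0],[36,-23.2,0],[36,-23.2,0]]' --delta_rot '[[0,0,0],[0,0,0],[0,0,0],[0,0,0],[0,0,0],[0,0,0],[0,0,0],[0,0,0],[0,0,0],[0,0,0]]' --grip '[5,5,5,5,5,5,5,5,5,5]'

```text
time_s: 8.95
tcp_pos: [0.4843, -0.0878, 0.2128]
ee_rot: [[-0.545, -0.838, 0.0], [-0.838, 0.545, -0.0], [0.0, -0.0, -1.0]]
wrist_force: [0.3, -0.1, -2.9]
gripper_width: 0.132
gripper_force: 30.0
```

Call:
step_arm --linear '[[36,-23.2,0],[36,-23.2,0],[36,-23.2,0],[25,-16,0],[15,-9.6,0],[8,-5.1,0],[5,-3,0],[0,0,0],[0,0,0]]' --delta_rot '[[0,0,0],[0,0,0],[0,0,0],[0,0,0],[0,0,0],[0,0,0],[0,0,0],[0,0,0],[0,0,0]]' --grip '[5,5,5,5,5,5,5,5,5]'

```text
time_s: 10.07
tcp_pos: [0.4847, -0.2759, 0.2126]
ee_rot: [[-0.544, -0.839, 0.0], [-0.839, 0.544, 0.0], [-0.0, 0.0, -1.0]]
wrist_force: [0.2, 0.4, -4.3]
gripper_width: 0.133
gripper_force: 30.0
```

```bash
python3 - <<'E'
from h import *
s=sense();print(s['time_s'],s['tcp_pos'],s['wrist_force'],np.round(s['joints'],1))
z=s['tcp_pos'][2]-.060
out=[]
for n,w in(("scene",(20,150,140,190)),("side",(270,180,160,190))):
    c=capture(n);M=W2C(c);im=cv2.resize(c['img'],None,fx=2.5,fy=2.5,interpolation=2)
    for x,y,zz,rs in((*s['tcp_pos'][:2],z,((.058,0),(.076,.1))),(.484,-.2775,0,((.07,.1),(.066,.1),(.052,0)))):
        for r,h in rs:
            for p in proj(c,M,ring(r,zz+h)+[x,y,0]): cv2.circle(im,tuple((p*2.5+.75).round().astype(int)),1,(255,0,0),-1)
    for d in silhouettes(n,'tier'): print(n,d['score'],d['point'], fit([(c,M,cv2.morphologyEx(d['mask'].astype(np.uint8),3,np.ones((13,13))))],'tier',s['tcp_pos'][:2],z) if d['point'] [0]<120 or d['point'][0]>290 else'')
    x0,y0,W,H=w;out.append(im[int(y0*2.5):int((y0+H)*2.5),int(x0*2.5):int((x0+W)*2.5),::-1])
cv2.imwrite('pics/hov.png',np.hstack(out))
E
```

```text
10.075 [ 0.48472747 -0.275866    0.21260329] [ 0.232856    0.41531017 -4.32448447] [-13.   15.9 -10.   -0.  -64.  -19.9]
scene 0.89 [361.9, 146.5] (array([ 0.48472747, -0.275866  ]), np.float64(1.0))
scene 0.81 [250.2, 151.9] 
scene 0.73 [78.6, 200.7] (array([ 0.48399993, -0.27557764]), np.float64(0.23686340430830533))
side 0.86 [356.3, 293.7] (array([ 0.48091914, -0.27821227]), np.float64(0.35661395161830733))
side 0.74 [171.0, 202.0]
```

View pics/hov.png

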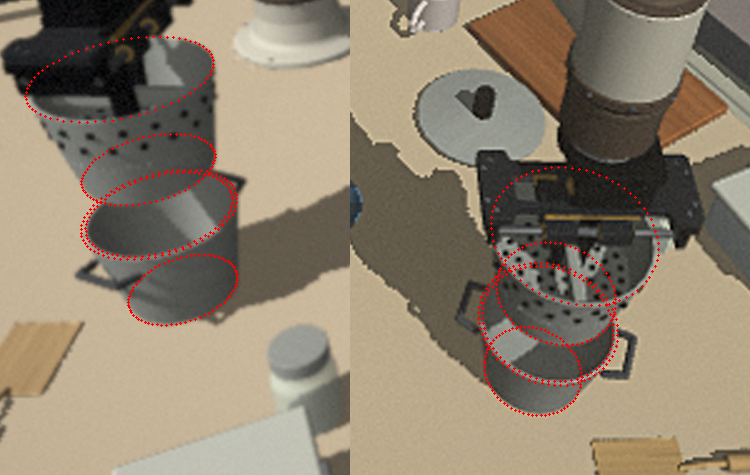

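The overlays agree with both views to within about 2 mm. The tier is above the pot, at (160,120) and (585,260) in the crops. I'll descend to a few mm above the seat.

Call:
step_arm --linear '[[1.7,0,0],[0,0,8],[0,0,14],[0,0,14],[0,0,14],[0,0,12],[0,0,8],[0,0,5],[0,0,3],[0,0,0]]' --delta_rot '[[0,0,0],[0,0,0],[0,0,0],[0,0,0],[0,0,0],[0,0,0],[0,0,0],[0,0,0],[0,0,0],[0,0,0]]' --grip '[5,5,5,5,5,5,5,5,5,5]'

```text
time_s: 11.52
tcp_pos: [0.4838, -0.278, 0.1346]
ee_rot: [[-0.545, -0.839, 0.0], [-0.839, 0.545, -0.0], [-0.0, -0.0, -1.0]]
wrist_force: [0.3, -0.4, -3.4]
gripper_width: 0.135
gripper_force: 30.0
```

Call:
step_arm --linear '[[0,0,1],[0,0,2],[0,0,2],[0,0,2],[0,0,0]]' --delta_rot '[[0,0,0],[0,0,0],[0,0,0],[0,0,0],[0,0,0]]' --grip '[5,5,5,5,5]'

```text
time_s: 12.15
tcp_pos: [0.4841, -0.278, 0.1276]
ee_rot: [[-0.545, -0.839, 0.001], [-0.839, 0.545, -0.0], [-0.0, -0.001, -1.0]]
wrist_force: [0.6, 0.4, -3.8]
gripper_width: 0.134
gripper_force: 30.0
```

Call:
step_arm --linear '[[0,0,1.5],[0,0,1.5],[0,0,1],[0,0,0]]' --delta_rot '[[0,0,0],[0,0,0],[0,0,0],[0,0,0]]' --grip '[5,5,5,5]'

```text
time_s: 12.65
tcp_pos: [0.4847, -0.278, 0.1243]
ee_rot: [[-0.544, -0.839, 0.002], [-0.839, 0.544, -0.001], [-0.001, -0.002, -1.0]]
wrist_force: [2.3, 1.7, 0.1]
gripper_width: 0.135
gripper_force: 30.0
```

Call:
step_arm --linear '[[0,0,1],[0,0,1],[0,0,0]]' --delta_rot '[[0,0,0],[0,0,0],[0,0,0]]' --grip '[5,5,5]'

```text
time_s: 13.02
tcp_pos: [0.4845, -0.278, 0.1218]
ee_rot: [[-0.544, -0.839, 0.002], [-0.839, 0.544, -0.0], [-0.001, -0.002, -1.0]]
wrist_force: [4.3, 2.2, 0.3]
gripper_width: 0.137
gripper_force: 30.0
```

Call:
step_arm --linear '[[0,0,1],[0,0,1],[0,0,0]]' --delta_rot '[[0,0,0],[0,0,0],[0,0,0]]' --grip '[5,5,5]'

```text
time_s: 13.4
tcp_pos: [0.4846, -0.278, 0.1199]
ee_rot: [[-0.544, -0.839, 0.002], [-0.839, 0.544, -0.0], [-0.001, -0.002, -1.0]]
wrist_force: [4.3, 2.9, 0.1]
gripper_width: 0.133
gripper_force: 30.0
```

Call:
step_arm --linear '[[-0.6,-0.3,0],[-0.6,-0.2,0],[0,0,0]]' --delta_rot '[[0,0,0],[0,0,0],[0,0,0]]' --grip '[5,5,5]'

```text
time_s: 13.78
tcp_pos: [0.4852, -0.2774, 0.1197]
ee_rot: [[-0.544, -0.839, 0.001], [-0.839, 0.544, -0.001], [0.0, -0.001, -1.0]]
wrist_force: [4.2, 2.0, 0.3]
gripper_width: 0.133
gripper_force: 30.0
```

Call:
step_arm --linear '[[-0.5,-0.7,0],[-0.5,-0.7,0],[0,0,0],[0,0,0]]' --delta_rot '[[0,0,0],[0,0,0],[0,0,0],[0,0,0]]' --grip '[5,5,5,5]'

```text
time_s: 14.28
tcp_pos: [0.4856, -0.2771, 0.119]
ee_rot: [[-0.545, -0.838, -0.002], [-0.838, 0.545, 0.0], [0.001, 0.002, -1.0]]
wrist_force: [2.3, 0.0, -2.7]
gripper_width: 0.133
gripper_force: 30.0
```

```bash
python3 - <<'E'
from h import *
s=sense();print(s['wrist_force'],s['moment'])
out=[]
for n,w in(("scene",(20,150,140,190)),("side",(270,180,160,190))):
    c=capture(n);M=W2C(c);im=cv2.resize(c['img'],None,fx=2.5,fy=2.5,interpolation=2)
    for x,y,rs in((*s['tcp_pos'][:2],((.076,s['tcp_pos'][2]-.0605+.1),)),(.484,-.2775,((.07,.1),(.052,0)))):
        for r,h in rs:
            for p in proj(c,M,ring(r,h)+[x,y,0]): cv2.circle(im,tuple((p*2.5+.75).round().astype(int)),1,(255,0,0),-1)
    x0,y0,W,H=w;out.append(im[int(y0*2.5):int((y0+H)*2.5),int(x0*2.5):int((x0+W)*2.5),::-1])
cv2.imwrite('pics/seat.png',np.hstack(out))
E
```

```text
[ 2.33190657  0.01578792 -2.69529399] [-0.11104019 -0.63575431  0.02807743]
```

View pics/seat.png

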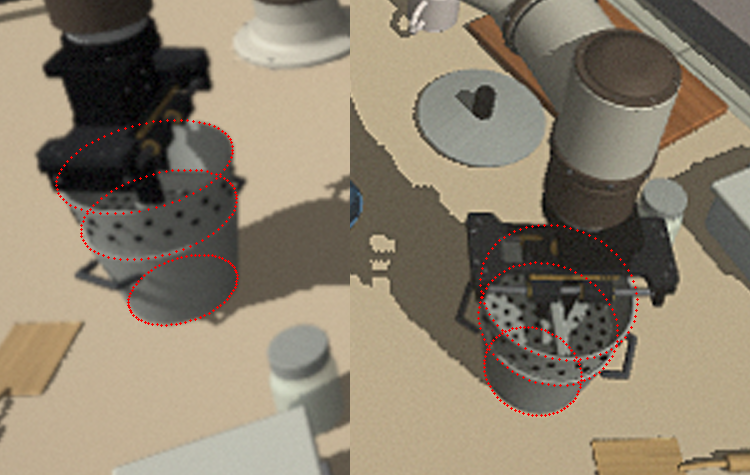

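The pot has stayed in its overlay and the tier sits inside it, about 3 mm above its seat, leaning a little toward -x. I'll relieve +x and keep lowering.

Call:
step_arm --linear '[[-0.4,-0.6,0],[0,-0.3,0],[0,0,0.5],[0,0,0.5],[0,0,0]]' --delta_rot '[[0,0,0],[0,0,0],[0,0,0],[0,0,0],[0,0,0]]' --grip '[5,5,5,5,5]'

```text
time_s: 15.0
tcp_pos: [0.4869, -0.2772, 0.1183]
ee_rot: [[-0.545, -0.839, -0.001], [-0.839, 0.545, 0.0], [0.0, 0.001, -1.0]]
wrist_force: [-1.6, -0.5, -4.4]
gripper_width: 0.133
gripper_force: 30.0
```

Call:
step_arm --linear '[[0,0,0.5],[0,0,0.5],[0,0,0]]' --delta_rot '[[0,0,0],[0,0,0],[0,0,0]]' --grip '[5,5,5]'

```text
time_s: 15.38
tcp_pos: [0.4868, -0.2772, 0.1176]
ee_rot: [[-0.545, -0.839, -0.001], [-0.839, 0.545, 0.0], [0.0, 0.001, -1.0]]
wrist_force: [-3.2, 0.4, -0.7]
gripper_width: 0.138
gripper_force: 30.0
```

Call:
step_arm --linear '[[0.3,0.4,0],[0,0,0.4],[0,0,0]]' --delta_rot '[[0,0,0],[0,0,0],[0,0,0]]' --grip '[5,5,5]'

```text
time_s: 15.75
tcp_pos: [0.4867, -0.2773, 0.1172]
ee_rot: [[-0.545, -0.839, -0.001], [-0.839, 0.545, 0.0], [0.0, 0.001, -1.0]]
wrist_force: [-3.3, 1.9, -0.6]
gripper_width: 0.136
gripper_force: 30.0
```

Call:
step_arm --linear '[[0,0,0.5],[0,0,0.5],[0,0,0]]' --delta_rot '[[0,0,0],[0,0,0],[0,0,0]]' --grip '[5,5,5]'

```text
time_s: 16.12
tcp_pos: [0.4867, -0.2772, 0.1162]
ee_rot: [[-0.545, -0.839, -0.001], [-0.839, 0.545, 0.0], [0.0, 0.001, -1.0]]
wrist_force: [-4.8, 2.2, 1.4]
gripper_width: 0.136
gripper_force: 30.0
```

Call:
step_arm --linear '[[0.1,0.5,0],[0,0.2,0],[0,0,0]]' --delta_rot '[[0,0,0],[0,0,0],[0,0,0]]' --grip '[5,5,5]'

```text
time_s: 16.5
tcp_pos: [0.4865, -0.2771, 0.1161]
ee_rot: [[-0.545, -0.839, 0.0], [-0.839, 0.545, -0.0], [-0.0, -0.0, -1.0]]
wrist_force: [-3.2, 0.7, -0.1]
gripper_width: 0.132
gripper_force: 30.0
```

Call:
step_arm --linear '[[0,0,0.3],[0,0,0.3],[0,0,0]]' --delta_rot '[[0,0,0],[0,0,0],[0,0,0]]' --grip '[5,5,5]'

```text
time_s: 16.88
tcp_pos: [0.4864, -0.2771, 0.1157]
ee_rot: [[-0.545, -0.839, 0.0], [-0.839, 0.545, -0.0], [0.0, -0.0, -1.0]]
wrist_force: [-3.7, 1.0, 1.0]
gripper_width: 0.131
gripper_force: 30.0
```

Call:
step_arm --linear '[[0,0,0],[0,0,0],[0,0,0],[0,0,0],[0,0,0],[0,0,0],[0,0,0]]' --delta_rot '[[0,0,0],[0,0,0],[0,0,0],[0,0,0],[0,0,0],[0,0,0],[0,0,0]]' --grip '[15,18,22,30,40,40,40]'

```text
time_s: 17.75
tcp_pos: [0.4863, -0.2771, 0.1155]
ee_rot: [[-0.545, -0.839, 0.0], [-0.839, 0.545, -0.0], [0.0, -0.0, -1.0]]
wrist_force: [-0.7, 0.3, -1.0]
gripper_width: 0.452
gripper_force: 0.0
```

Call:
step_arm --linear '[[0,0,-5],[0,0,-15],[0,0,-25],[0,0,-30],[0,0,-30],[0,0,-30],[0,0,-25],[0,0,-10],[0,0,0]]' --delta_rot '[[0,0,0],[0,0,0],[0,0,0],[0,0,0],[0,0,0],[0,0,0],[0,0,0],[0,0,0],[0,0,0]]' --grip '[40,40,40,40,40,40,40,40,40]'

```text
time_s: 18.88
tcp_pos: [0.4864, -0.277, 0.2863]
ee_rot: [[-0.545, -0.839, 0.002], [-0.839, 0.545, -0.0], [-0.001, -0.001, -1.0]]
wrist_force: [-0.3, 0.6, -0.3]
gripper_width: 0.462
gripper_force: 0.0
```

```bash
cat > fit3.py <<'E'
from h import *
def rimfit(views,x0,r=.076):
    """rim circle centre/z/tilt by tier mask hull in several views"""
    pass
s=sense();print(s['time_s'],s['tcp_pos'],np.round(s['joints'],1))
V=[]
for n in("scene","side","wrist"):
    c=capture(n);M=W2C(c,s) if n=='wrist' else W2C(c)
    im=c['img'].copy()
    for x,y,rs in((.4855,-.2772,((.076,.155),(.0725,.155))),):
        for r,h in rs:
            for p in proj(c,M,ring(r,h)+[x,y,0]):
                if abs(p).max()<2000: cv2.circle(im,tuple(p.round().astype(int)),0,(255,0,0),-1)
    V.append((n,im))
    for d in landmark_of(n,'tier_grip')+landmark_of(n,'pot'): print(n,round(d['score'],2),d['point'],onplane(c,M,d['point'],.134))
a=cv2.resize(V[0][1][200:296,30:158],(384,288),interpolation=2);b=cv2.resize(V[1][1][250:346,285:413],(384,288),interpolation=2)
cv2.imwrite('pics/rel.png',np.vstack([np.hstack([a,b]),cv2.resize(V[2][1],(768,576))[180:492] if 0 else cv2.copyMakeBorder(cv2.resize(V[2][1],(416,312)),0,0,0,352,0)])[:,:,::-1])
E
python3 fit3.py
```

```text
18.875 [ 0.48638083 -0.27699476  0.28625377] [-13.1  13.4  -2.8  -0.  -73.8 -19.9]
scene 0.71 [360.7, 140.6] [0.49232221 0.65408563]
scene 0.61 [78.9, 223.5] [ 0.4839069  -0.28130701]
scene 0.55 [246.2, 154.6] [0.37455236 0.2516319 ]
scene 0.56 [95.5, 262.8] [ 0.64675111 -0.27919229]
scene 0.37 [182.4, 215.4] [ 0.58388912 -0.05970705]
side 0.83 [170.4, 197.4] [0.25201376 0.28359145]
side 0.74 [350.3, 297.4] [ 0.48952599 -0.2688115 ]
side 0.63 [155.8, 119.2] [0.37327806 0.6805994 ]
side 0.57 [343.9, 327.8] [ 0.42218949 -0.32444502]
wrist 0.69 [255.7, 177.9] [ 0.48570197 -0.27835504]
```

View pics/rel.png

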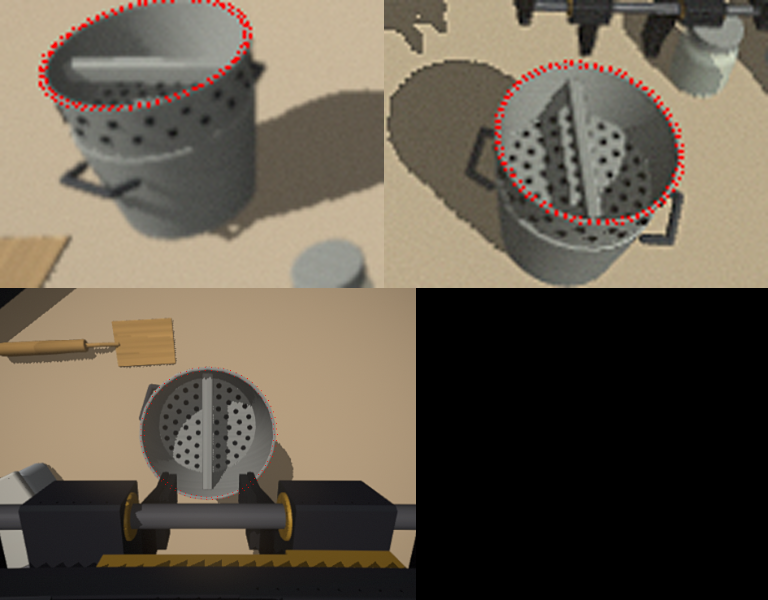

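The views show the tier sitting level and centred in the pot, with the rim overlay matching at z = 0.155 and the pot unmoved. Next is the lid.

Call:
step_arm --linear '[[-15,1,0],[-30,2,0],[-42,3,0],[-42,3,10],[-42,4,15],[-42,4,15],[-42,4,15],[-42,3,15],[-33,2.6,10],[-20,1,6]]' --delta_rot '[[0,0,0],[0,0,0],[0,0,0],[0,0,0],[0,0,0],[0,0,0],[0,0,0],[0,0,0],[0,0,0],[0,0,0]]' --grip '[60,60,60,60,60,60,60,60,60,60]'

```text
time_s: 20.58
tcp_pos: [0.6542, 0.0338, 0.1986]
ee_rot: [[-0.543, -0.84, -0.001], [-0.84, 0.543, -0.0], [0.001, 0.001, -1.0]]
wrist_force: [-0.7, 0.7, -0.4]
gripper_width: 0.687
gripper_force: 0.0
```

Call:
step_arm --linear '[[0,0,0],[0,0,0],[0,0,0]]' --delta_rot '[[0,0,0],[0,0,0],[0,0,0]]' --grip '[60,60,60]'

```text
time_s: 20.95
tcp_pos: [0.6537, 0.0306, 0.2004]
ee_rot: [[-0.546, -0.838, 0.001], [-0.838, 0.546, 0.0], [-0.001, -0.001, -1.0]]
wrist_force: [-0.5, -0.9, 1.5]
gripper_width: 0.69
gripper_force: 0.0
```

```bash
python3 - <<'E'
from h import *
s=sense();print(s['time_s'],s['tcp_pos'])
c=capture('wrist');M=W2C(c,s);R=np.array(s['ee_rot'])
for d in landmark_of('wrist','lid_knob'): print('knob',d['score'],d['point'],onplane(c,M,d['point'],.045))
for d in silhouettes('wrist','lid'):
    x,e=fit([(c,M,d['mask'])],'lid',(.654,.0317));print(d['score'],d['point'],x,e,R.T@(np.r_[x,.028]-s['tcp_pos'])*1000)
im=c['img'].copy()
for r,z in((.082,.0095),(.013,.055)):
    for p in proj(c,M,ring(r,z)+[*x,0]): cv2.circle(im,tuple(p.round().astype(int)),0,(255,0,0),-1)
cv2.imwrite('pics/lid.png',im[:,:,::-1])
E
```

```text
20.95 [0.65365184 0.03059678 0.20038764]
knob 0.9 [254.0, 175.4] [0.6533391 0.0269089]
0.8 [256.4, 165.0] [0.65492817 0.02905722] 0.015896162001550862 [  0.71782082  -1.78076744 172.38854275]
```

View pics/lid.png

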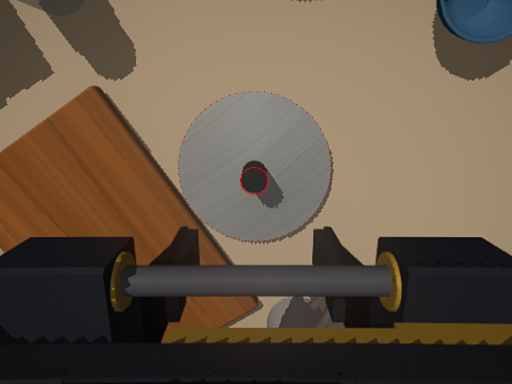

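The lid and knob overlays match, with the knob at (254,180) and the lid centred at (256,166). I'll descend and grip the knob.

Call:
step_arm --linear '[[0.5,-1,0],[0,0,10],[0,0,25],[0,0,28],[0,0,28],[0,0,28],[0,0,25],[0,0,16],[0,0,8],[0,0,3]]' --delta_rot '[[0,0,0],[0,0,0],[0,0,0],[0,0,0],[0,0,0],[0,0,0],[0,0,0],[0,0,0],[0,0,0],[0,0,0]]' --grip '[60,60,60,60,60,60,60,60,60,60]'

```text
time_s: 22.35
tcp_pos: [0.6546, 0.0306, 0.0285]
ee_rot: [[-0.545, -0.839, 0.0], [-0.839, 0.545, -0.0], [-0.0, -0.0, -1.0]]
wrist_force: [-0.5, 0.7, -0.3]
gripper_width: 0.687
gripper_force: 0.0
```

Call:
step_arm --linear '[[0,0,0],[0,0,0],[0,0,0],[0,0,0],[0,0,0],[0,0,0],[0,0,0],[0,0,0]]' --delta_rot '[[0,0,0],[0,0,0],[0,0,0],[0,0,0],[0,0,0],[0,0,0],[0,0,0],[0,0,0]]' --grip '[20,20,20,20,20,20,20,20]'

```text
time_s: 23.35
tcp_pos: [0.6548, 0.0306, 0.0289]
ee_rot: [[-0.545, -0.839, 0.001], [-0.839, 0.545, 0.0], [-0.0, -0.001, -1.0]]
wrist_force: [0.2, 0.2, 2.3]
gripper_width: 0.29
gripper_force: 30.0
```

Call:
step_arm --linear '[[0,0,-3],[0,0,-8],[0,0,-18],[0,0,-28],[0,0,-33],[0,0,-33],[0,0,-33],[0,0,-28],[0,0,-16],[0,0,0]]' --delta_rot '[[0,0,0],[0,0,0],[0,0,0],[0,0,0],[0,0,0],[0,0,0],[0,0,0],[0,0,0],[0,0,0],[0,0,0]]' --grip '[20,20,20,20,20,20,20,20,20,20]'

```text
time_s: 24.6
tcp_pos: [0.6548, 0.0307, 0.2302]
ee_rot: [[-0.545, -0.839, 0.003], [-0.839, 0.545, 0.001], [-0.002, -0.002, -1.0]]
wrist_force: [-0.1, 0.1, -3.7]
gripper_width: 0.291
gripper_force: 30.0
```

Call:
step_arm --linear '[[10,-0.8,0],[22,-1.6,0],[32,-2.4,0],[40,-3,0],[40,-3,0],[40,-3,0],[40,-3,0],[40,-3,0],[35,-2.4,0],[25,-1.8,0]]' --delta_rot '[[0,0,0],[0,0,0],[0,0,0],[0,0,0],[0,0,0],[0,0,0],[0,0,0],[0,0,0],[0,0,0],[0,0,0]]' --grip '[20,20,20,20,20,20,20,20,20,20]'

```text
time_s: 25.85
tcp_pos: [0.4954, -0.2562, 0.2279]
ee_rot: [[-0.546, -0.838, -0.002], [-0.838, 0.546, 0.0], [0.001, 0.002, -1.0]]
wrist_force: [0.4, -0.0, -2.3]
gripper_width: 0.288
gripper_force: 30.0
```

Call:
step_arm --linear '[[15,-1,0],[8,-0.6,0],[3.7,-0.2,0],[0,0,0],[0,0,10],[0,0,10],[0,0,0],[0,0,0]]' --delta_rot '[[0,0,0],[0,0,0],[0,0,0],[0,0,0],[0,0,0],[0,0,0],[0,0,0],[0,0,0]]' --grip '[20,20,20,20,20,20,20,20]'

```text
time_s: 26.85
tcp_pos: [0.4852, -0.2776, 0.2085]
ee_rot: [[-0.544, -0.839, -0.0], [-0.839, 0.544, -0.0], [0.0, -0.0, -1.0]]
wrist_force: [0.1, 0.3, -2.8]
gripper_width: 0.293
gripper_force: 30.0
```

```bash
python3 - <<'E'
from h import *
s=sense();t=s['tcp_pos'];print(s['time_s'],t,s['wrist_force'])
o=[]
for n,(x0,y0) in(("scene",(30,170)),("side",(285,230))):
    c=capture(n);M=W2C(c);im=cv2.resize(c['img'],None,fx=3,fy=3,interpolation=2)
    z=t[2]-.0285
    for x,y,r,h,k in((.4855,-.2772,.076,.155,(255,0,0)),(t[0],t[1],.082,z+.008,(0,0,255))):
        for p in proj(c,M,ring(r,h)+[x,y,0]): cv2.circle(im,tuple((p*3+1).round().astype(int)),1,k,-1)
    for d in silhouettes(n,'lid'): print(n,d['score'],d['point'],fit([(c,M,d['mask'])],'lid',t[:2],z))
    o.append(im[y0*3:y0*3+390,x0*3:x0*3+390,::-1])
cv2.imwrite('pics/hl.png',np.hstack(o))
E
```

```text
26.85 [ 0.48517542 -0.27759719  0.20851871] [ 0.07502799  0.26584967 -2.75165414]
scene 0.97 [76.4, 206.5] (array([ 0.48352825, -0.27671249]), np.float64(0.11611552085218602))
side 0.77 [357.7, 294.9] (array([ 0.48453531, -0.27753247]), np.float64(0.28307890524343104))
```

View pics/hl.png

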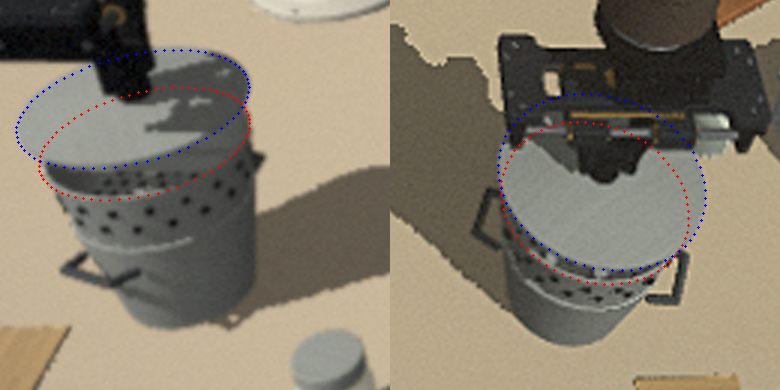

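The lid hangs level and its overlay matches in both views, so it is centred on the tier to within about 1–2 mm. I'll lower it.

Call:
step_arm --linear '[[0,0,5],[0,0,8],[0,0,7],[0,0,4],[0,0,3],[0,0,0],[0,0,0]]' --delta_rot '[[0,0,0],[0,0,0],[0,0,0],[0,0,0],[0,0,0],[0,0,0],[0,0,0]]' --grip '[20,20,20,20,20,20,20]'

```text
time_s: 27.92
tcp_pos: [0.4852, -0.2777, 0.1818]
ee_rot: [[-0.545, -0.839, 0.0], [-0.839, 0.545, -0.0], [-0.0, -0.001, -1.0]]
wrist_force: [0.6, 1.1, -1.7]
gripper_width: 0.289
gripper_force: 30.0
```

Call:
step_arm --linear '[[0,0,1],[0,0,1],[0,0,1],[0,0,0]]' --delta_rot '[[0,0,0],[0,0,0],[0,0,0],[0,0,0]]' --grip '[20,20,20,20]'

```text
time_s: 28.42
tcp_pos: [0.4849, -0.2776, 0.1784]
ee_rot: [[-0.545, -0.839, -0.0], [-0.839, 0.545, 0.0], [0.0, 0.0, -1.0]]
wrist_force: [0.3, 0.3, -3.0]
gripper_width: 0.29
gripper_force: 30.0
```

Call:
step_arm --linear '[[0,0,0.5],[0,0,0.5],[0,0,0]]' --delta_rot '[[0,0,0],[0,0,0],[0,0,0]]' --grip '[20,20,20]'

```text
time_s: 28.8
tcp_pos: [0.485, -0.2776, 0.1775]
ee_rot: [[-0.545, -0.839, -0.0], [-0.839, 0.545, 0.0], [0.0, 0.0, -1.0]]
wrist_force: [-0.1, -0.0, -2.3]
gripper_width: 0.288
gripper_force: 30.0
```

Call:
step_arm --linear '[[0,0,0.5],[0,0,0.5],[0,0,0]]' --delta_rot '[[0,0,0],[0,0,0],[0,0,0]]' --grip '[20,20,20]'

```text
time_s: 29.18
tcp_pos: [0.485, -0.2776, 0.1765]
ee_rot: [[-0.545, -0.839, -0.0], [-0.839, 0.545, 0.0], [0.0, 0.0, -1.0]]
wrist_force: [-0.4, -0.3, -2.4]
gripper_width: 0.289
gripper_force: 30.0
```

Call:
step_arm --linear '[[0,0,0.4],[0,0,0.3],[0,0,0]]' --delta_rot '[[0,0,0],[0,0,0],[0,0,0]]' --grip '[20,20,20]'

```text
time_s: 29.55
tcp_pos: [0.485, -0.2776, 0.1759]
ee_rot: [[-0.545, -0.839, -0.0], [-0.839, 0.545, -0.0], [0.0, 0.0, -1.0]]
wrist_force: [0.1, -0.7, -2.9]
gripper_width: 0.291
gripper_force: 30.0
```

Not in contact yet, so I'll continue in small steps.

Call:
step_arm --linear '[[0,0,0.4],[0,0,0.4],[0,0,0]]' --delta_rot '[[0,0,0],[0,0,0],[0,0,0]]' --grip '[20,20,20]'

```text
time_s: 29.92
tcp_pos: [0.4851, -0.2777, 0.1756]
ee_rot: [[-0.545, -0.839, 0.001], [-0.839, 0.545, -0.0], [0.0, -0.001, -1.0]]
wrist_force: [-0.8, 0.3, -0.1]
gripper_width: 0.29
gripper_force: 30.0
```

Call:
step_arm --linear '[[0,0,0.4],[0,0,0.4],[0,0,0]]' --delta_rot '[[0,0,0],[0,0,0],[0,0,0]]' --grip '[20,20,20]'

```text
time_s: 30.3
tcp_pos: [0.4852, -0.2778, 0.1754]
ee_rot: [[-0.544, -0.839, 0.001], [-0.839, 0.544, -0.001], [0.0, -0.001, -1.0]]
wrist_force: [-2.1, 1.8, 5.6]
gripper_width: 0.293
gripper_force: 30.0
```

Contact. I'll back off slightly, release and rise.

Call:
step_arm --linear '[[0,0,-0.5],[0,0,0],[0,0,0],[0,0,0],[0,0,0],[0,0,0],[0,0,0],[0,0,0]]' --delta_rot '[[0,0,0],[0,0,0],[0,0,0],[0,0,0],[0,0,0],[0,0,0],[0,0,0],[0,0,0]]' --grip '[20,20,28,32,40,60,60,60]'

```text
time_s: 31.3
tcp_pos: [0.485, -0.2776, 0.1747]
ee_rot: [[-0.545, -0.839, 0.0], [-0.839, 0.545, -0.0], [-0.0, -0.0, -1.0]]
wrist_force: [0.6, 0.7, -0.3]
gripper_width: 0.661
gripper_force: 0.0
```

Call:
step_arm --linear '[[0,0,-5],[0,0,-15],[0,0,-25],[0,0,-25],[0,0,-25],[0,0,-25],[0,0,-15],[0,0,-5],[0,0,0]]' --delta_rot '[[0,0,0],[0,0,0],[0,0,0],[0,0,0],[0,0,0],[0,0,0],[0,0,0],[0,0,0],[0,0,0]]' --grip '[60,60,60,60,60,60,60,60,60]'

```text
time_s: 32.42
tcp_pos: [0.4848, -0.2774, 0.3145]
ee_rot: [[-0.545, -0.839, -0.0], [-0.839, 0.545, 0.0], [-0.0, 0.001, -1.0]]
wrist_force: [-0.3, 0.8, -0.7]
gripper_width: 0.692
gripper_force: 0.0
```

```bash
python3 - <<'E'
from h import *
s=sense();print(s['time_s'],s['tcp_pos'])
o=[]
for n,(x0,y0) in(("scene",(30,185)),("side",(285,240))):
    c=capture(n);M=W2C(c);im=cv2.resize(c['img'],None,fx=3,fy=3,interpolation=2)
    for r,h in((.082,.155),(.013,.202)):
        for p in proj(c,M,ring(r,h)+[.4855,-.2775,0]): cv2.circle(im,tuple((p*3+1).round().astype(int)),1,(255,0,0),-1)
    for d in silhouettes(n,'lid'): print(n,d['score'],d['point'],fit([(c,M,d['mask'])],'lid',(.4855,-.2775),.147))
    o.append(im[y0*3:y0*3+390,x0*3:x0*3+390,::-1])
cv2.imwrite('pics/end.png',np.hstack(o))
E
```

```text
32.425 [ 0.48482742 -0.27744186  0.31445785]
scene 0.93 [77.8, 215.1] (array([ 0.48224064, -0.27636965]), np.float64(0.026422223404821477))
side 0.78 [354.9, 297.5] (array([ 0.48413102, -0.27842199]), np.float64(0.023013972055888177))
```

View pics/end.png

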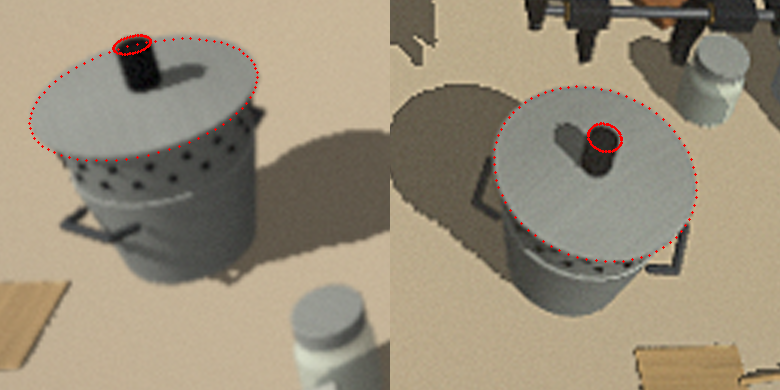

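The lid lies level and closed, with the flange and knob overlays matching in both views, and the robot is clear.

```bash
python3 -c "
from station import *
print(finish_job())"
```

```text
the job is handed in; nothing more can be done
None
```

The steamer is together and handed in at about 32 s: the tier sits level and released in the pot, the lid lies level and closed on it, the pot shows no visible movement, and the arm's paths kept clear of the dish, cup and jar (not re-measured at the end).

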